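Set and lock the length stop on a reference block

TASK

Set the stop fence to the round steel reference block that lies in front of its rail, between the sliding stop and the fixed end plate: with the cam lever still up, slide the stop along so that the block is pushed up against the end plate and no play is left between plate, block and stop, but do not ram it. Then flip the cam lever right over, away from the robot, until it lies flat at the end of its swing and clamps the stop there. Leave the block where it is held, and leave the other two reference blocks and the two mounted specimens where they lie.

Things in the scene. Friction and masses are not known exactly. Their poses are not given: they have to be found in the camera images.
- fence: Fixed stop fence: bare aluminium profile rail, 30 wide (x), 300 long (y), 30 high (z), with a steel strip 10 wide and 4 high along its top, screwed to the bench; its place and yaw vary. Origin: on the bench under the middle of the profile. Its y axis runs along the rail towards the fixed end plate, x points across it away from the robot, z up. The front face of the profile, along which the block slides, is at x = -15 mm.
- end_face (a point): Point on the face of the fixed steel end plate (the plate sticks 74 mm out in front of the profile, 2 to 29 mm above the bench) that the block is pushed against; 45 mm in front of the middle of the profile, 14 mm above the bench. The face is square to the fence's y axis and looks to its -y. In the fence frame the point is (-45, 130, 14) mm.
- stop_face (a point): Point on the contact face of the sliding steel stop's arm, directly opposite end_face (45 mm in front of the middle of the profile, 14 mm above the bench; the face is square to the rail and looks to the fence's +y). The arm is a plate 12 thick along the rail, 23 high (2 to 25 mm above the bench), reaching from 18 to 98 mm in front of the middle of the profile.
- stop_back (a point): Point on the back of the stop's arm, where it can be pushed along the fence's +y: 70 mm in front of the middle of the profile, 14 mm above the bench, 12 mm behind the contact face. The stop runs on its rail with a drag of about 2.5 N (plus damping of 4 N per m/s) while the lever is up, stays where it is left, and holds against some 20 N once the lever is clamped. Pushing the block along adds about 1 N; at the end plate the force rises steeply.
- stop (a joint): Slide of the stop along the fence's +y towards the end plate, 0 to 0.19 m.
- lever_pivot (a point): Pivot of the cam lever on top of the stop, over the middle of the profile, 45.5 mm above the bench, 22 mm behind the stop's contact face (along the rail). The pivot axis runs along the fence's y. The saddle under it is 44 x 44 mm.
- lever_grip (a point): Middle of the lever's black paddle, 52 mm from the pivot. The paddle is 22 wide (along the rail), 10 thick and reaches from 29 to 73 mm from the pivot; up to there the lever is a bar 14 x 7 mm.
- lever (a joint): Angle of the cam lever: 0 = upright (unclamped), positive = swings over across the rail to the fence's +x, away from the robot; range -0.3 to 1.62 (lying flat, clamped). It stays where it is left. It moves freely to about 0.55, then the cam bites and it gets stiffer, to about 0.4 N m (8 N square to the middle of the paddle, more when pressed straight down on a slope) till it passes its dead centre at 1.45 and comes to rest against the end of its swing; start is -0.25 to 0.15.
- block_a (a point): Centre of a round grey steel reference block, 52 mm diameter, 12 high, about 200 g, lying flat. Which of the three blocks lies at the fence varies; the other two lie elsewhere on the bench.
- block_b (a point): Centre of a round grey steel reference block, 40 mm diameter, 12 high, about 120 g, lying flat.
- block_c (a point): Centre of a round grey steel reference block, 50 mm diameter, 12 high, about 185 g, lying flat.
- black_specimen: Black mounted specimen, disc 30 mm diameter, 18 high, a bystander; origin at the centre of its underside.
- green_specimen: Green mounted specimen, disc 30 mm diameter, 19 high, a bystander; origin at the centre of its underside.
Not all that is in view belongs to the job. Leave any pink look-alike of the part that bears block_b alone. Leave any green look-alike of the part that bears block_c alone.

How it is judged (in metres and radians):
On the way, in this order (a step that is already met when the one before it is completed fails the run):
1. with the lever still up, the stop has pushed the block against the end plate and no play is left (((y of stop_face in the frame of fence between 0.0765 and 0.0795 m and y of block_a in the frame of fence between 0.102 and 0.106 m and x of block_a in the frame of fence between -0.075 and -0.03 m and angle between block_a's own z axis and vertical below 0.1 rad) or (y of stop_face in the frame of fence between 0.0885 and 0.0915 m and y of block_b in the frame of fence between 0.108 and 0.112 m and x of block_b in the frame of fence between -0.075 and -0.03 m and angle between block_b's own z axis and vertical below 0.1 rad) or (y of stop_face in the frame of fence between 0.0785 and 0.0815 m and y of block_c in the frame of fence between 0.103 and 0.107 m and x of block_c in the frame of fence between -0.075 and -0.03 m and angle between block_c's own z axis and vertical below 0.1 rad)) and value of joint lever below 0.5 rad), for 0.2 s.
2. the cam lever is flipped over flat (value of joint lever above 1.45 rad), for 0.2 s.
At the end, for the whole second after the job is handed in: The block lies flat against the end plate (within 2 mm), the stop's face stands one block diameter from the plate (within 1.5 mm), the cam lever lies flat (past 1.45 rad, dead centre), and all is at rest (((y of stop_face in the frame of fence between 0.0765 and 0.0795 m and y of block_a in the frame of fence between 0.102 and 0.106 m and x of block_a in the frame of fence between -0.075 and -0.03 m and angle between block_a's own z axis and vertical below 0.1 rad) or (y of stop_face in the frame of fence between 0.0885 and 0.0915 m and y of block_b in the frame of fence between 0.108 and 0.112 m and x of block_b in the frame of fence between -0.075 and -0.03 m and angle between block_b's own z axis and vertical below 0.1 rad) or (y of stop_face in the frame of fence between 0.0785 and 0.0815 m and y of block_c in the frame of fence between 0.103 and 0.107 m and x of block_c in the frame of fence between -0.075 and -0.03 m and angle between block_c's own z axis and vertical below 0.1 rad)) and value of joint lever above 1.45 rad and velocity of joint lever between -0.1 and 0.1 rad/s and velocity of joint stop between -0.01 and 0.01 m/s); the robot touches nothing.
It fails at once if a reference block is rammed or squeezed by the stop with more than 40 N (contact force between any of ref_block_a, ref_block_b, ref_block_c and stop above 40 N).
It fails at once if a reference block away from the fence, or a specimen, is disturbed ((distance of block_a from where it was at the start of the episode above 0.015 m and (x of block_a in the frame of fence above -0.025 m or x of block_a in the frame of fence below -0.1 m or y of block_a in the frame of fence above 0.13 m)) or (distance of block_b from where it was at the start of the episode above 0.015 m and (x of block_b in the frame of fence above -0.025 m or x of block_b in the frame of fence below -0.1 m or y of block_b in the frame of fence above 0.13 m)) or (distance of block_c from where it was at the start of the episode above 0.015 m and (x of block_c in the frame of fence above -0.025 m or x of block_c in the frame of fence below -0.1 m or y of block_c in the frame of fence above 0.13 m)) or distance of any of black_specimen, green_specimen from where it was at the start of the episode above 0.015 m).
It also fails if it takes over 58 s, if anything falls off the work surface, if the arm or the gripper's body presses on something with over 40 N, if the wrist force passes 120 N, or if a joint passes its speed limit or range.

ROBOT

A 6-joint arm with a two-finger parallel gripper is mounted at the origin on a cart in front of the work surface, level with it; the furniture and walls round the work are solid. World frame = base frame: x ahead of the robot, y to its left, z up, the work surface at z = 0. Lengths are in m, angles in degrees, forces in N, time in s.
With the tool pointing down it reaches from about 0.25 to 0.725 m from the base axis. Payload 9.7 kg.
Tool frame: the origin (TCP) lies midway between the tips of the shut fingers; the grasp point (between the pads) lies 19 mm behind it; z points along the fingers, y is the line along which they close (so a half turn about z gives the same grasp; the last joint's range is limited). The gripper opens to 85 mm and grips with 20 to 120 N. Pads are 22 mm wide; open, the fingers measure 114 mm over their backs; the gripper's body (76 mm by 85 mm) begins 54 mm behind the grasp point. The pads swing forward as they close: fully open they stand 13 mm farther back than shut.
Start: joints at [68.583, 4.979, 10.078, 95.1, 0, 90], TCP at [0.201, 0.512, 0.231] pointing down, gripper open.
Joint ranges: [-179.16, 179.16], [-48.56, 103.87], [-65.8, 70.77], [-126.05, 130.52], [-82.76, 87.17], [-180, 180]. Speed limits (degrees/s): [127.2, 127.2, 147.25, 180, 180, 180].

INTERFACE

Orientations are given as [roll, pitch, yaw] about the fixed x, y, z axes, in that order (R = Rz(yaw) Ry(pitch) Rx(roll)).
In Python, from workcell import bot gives the robot as it stands. The module is installed in compiled form; this text tells all that it offers.
- The arm moves only by the tool send_rows, never from a script. Its argument "moves" is one flat list of numbers, 7 for each row, row after row: the shift along the world's x, y, z normalised to -1 to 1, where 1 is 0.025 m, then the turn, a rotation vector about the world's x, y, z normalised to -1 to 1, where 1 is 0.15 rad, then the closure, from -1 (fully open) to 1 (shut), so that 0 is half open. A call has 1 to 8 rows; each row shifts and turns the commanded pose from where the row before left it; what a row does not reach is not made up. A row lasts 1/8 s, in which the tool goes at most 62.5 mm and 10.7 degrees, less where a joint would pass 70% of its speed; a pose out of reach is approached as far as the arm can. A call with a number of a shift or a turn outside -1 to 1 is refused whole. A call with a gripper value outside its range is refused whole. The fingers move at their own pace and stop on an object; "squeeze" is the grip in N (left out, the last holds). Time passes only in rows, so rows that do not move let the fingers close. It gives the time, the measured TCP pose, the force, the opening and the grip force at its end, in the units of the state.
- bot.get_obs(): the state, without advancing time (a new reading comes with each control period).
- bot.camera(name): name is "scene" or "top"; returns a dict with "color" (420x560x3 uint8, red, green, blue), "camera_matrix" (3x3 intrinsics, pixels), "D" ([k1, k2, p1, p2, k3] as OpenCV has them; the pictures are not rectified), "R" (3x3) and "t" (3): a world point X has camera coordinates R X + t. Camera axes: x right, y down, z forward; pixel columns grow to the right and rows downward; lengths in m; the calibration is good to about 2 mm. A picture is of the moment at which its call begins. There is no depth.
- bot.job_done(): hands the job in; it is judged then, once.
Trained networks look in the newest picture that a camera, given by its name, has taken for a name from the list of things; names that differ only in an ending like _2 or _b are one class to them, and where a whole thing is asked for, a point or a joint stands for the part that bears it (a point fixed in the world has none). Each returns a list of dicts, best first, with "p" (0 to 1); they miss things now and then, are a little off and sometimes report something else, mostly with a low value. They report only what shows in the picture. A call takes as long as a camera call. They do not tell look-alikes from the thing itself.
- bot.boxes_of(camera, query): "extent" ([left, top, right, bottom] in pixels, round what is visible of it).
- bot.trace(camera, query): "region" (420x560 bool, what is visible of it) and "extent" ([left, top, right, bottom] in pixels, round what is visible of it).
- bot.landmark_of(camera, query): "pixel" ([column, row] in pixels: a listed point, or the origin of a listed thing).
The state is a dict: "time": time; "q": joint angles; "qd": joint speeds; "joint_efforts": joint torques, N m; "ee_pos": TCP position; "tcp_rot": TCP orientation; "wrist_force": force on the tool from outside, world axes, zero at the start; "torque": the same for the moment, N m; "opening": finger opening in m; "grasp_force": force on a finger pad.
Only numpy, scipy, OpenCV 4.12 (cv2) and the standard library are available. Lean on these libraries where they do the work, as an engineer would, in place of code of your own. Each camera call takes 0.05 s, during which the arm holds its last target. There are 200 camera calls.

## Working session

There is one attempt and no reset: what is moved stays moved. The work goes in short steps, Python scripts to look and compute and a tool call to move; the robot and the scene stay as the last step left them, time stands still between calls to the robot, and variables do not carry over. Pictures are saved under pics/ and viewed, at most 10 in all, crops included, and the job is handed in when it is done.

Besides the shell and the picture viewer there is one more tool, called after "Request:" by a JSON object that holds its "fn" and its "kwargs", one argument or row to a line. send_rows: Moves the arm, as the interface text tells. Its arguments: {"type":"object","properties":{"moves":{"type":"array"},"squeeze":{"type":"number"}},"required":["moves"]}

```bash
mkdir -p pics; cat > h.py <<'E'
import numpy as np, cv2
from workcell import bot
def ray(c,px):
    K=np.array(c["camera_matrix"]);D=np.array(c["D"],float)
    u=cv2.undistortPoints(np.array([[px]],float),K,D)[0,0]
    R=np.array(c["R"]);t=np.array(c["t"])
    return -R.T@t, R.T@np.array([u[0],u[1],1.])
def atz(c,px,z):
    o,d=ray(c,px); return o+d*(z-o[2])/d[2]
def proj(c,X):
    R=np.array(c["R"]);p,_=cv2.projectPoints(np.array(X,float).reshape(-1,3),cv2.Rodrigues(R)[0],np.array(c["t"],float),np.array(c["camera_matrix"]),np.array(c["D"],float))
    return p[:,0]
E
python3 - <<'E'
from h import *
np.set_printoptions(precision=4,suppress=True)
Z=dict(fence=0,end_face=.014,stop_face=.014,stop_back=.014,lever_pivot=.0455,lever_grip=.0955,block_a=.006,block_b=.006,block_c=.006,black_specimen=0,green_specimen=0)
for n in("top","scene"):
    c=bot.camera(n); cv2.imwrite(f"pics/{n}0.png",c["color"][:,:,::-1])
    for k,z in Z.items():
        for r in bot.landmark_of(n,k)[:4]: print(n,k,round(r["p"],2),np.array(r["pixel"]).round(1),atz(c,r["pixel"],z)[:2])
o=bot.get_obs();print(o["ee_pos"],o["tcp_rot"],o["time"])
E
```

```text
top fence 0.68 [331.6 221.1] [0.5277 0.0008]
top end_face 0.72 [276.3 242.1] [0.4748 0.1277]
top stop_face 0.91 [362.7 234.1] [ 0.4965 -0.0688]
top stop_face 0.29 [296.1 237.7] [0.4856 0.083 ]
top stop_back 0.67 [372.2 249.1] [ 0.4626 -0.09  ]
top lever_pivot 0.72 [371.3 208.9] [ 0.5492 -0.0833]
top lever_pivot 0.72 [297.3 241.5] [0.4731 0.081 ]
top lever_pivot 0.61 [335.5 220.4] [ 0.5217 -0.0031]
top lever_pivot 0.6 [367.1 233.5] [ 0.4936 -0.0731]
top lever_grip 0.63 [382.8 213.1] [ 0.5306 -0.098 ]
top block_a 0.71 [293.7 237.8] [0.4864 0.0882]
top block_a 0.68 [238.7 203. ] [0.5653 0.2169]
top block_a 0.59 [217.3 245.2] [0.4661 0.2622]
top block_a 0.59 [339.7 284.1] [ 0.3831 -0.0169]
top block_b 0.71 [293.7 237.8] [0.4864 0.0882]
top block_b 0.68 [238.7 203. ] [0.5653 0.2169]
top block_b 0.59 [217.3 245.2] [0.4661 0.2622]
top block_b 0.59 [339.7 284.1] [ 0.3831 -0.0169]
top block_c 0.71 [293.7 237.8] [0.4864 0.0882]
top block_c 0.68 [238.7 203. ] [0.5653 0.2169]
top block_c 0.59 [217.3 245.2] [0.4661 0.2622]
top block_c 0.59 [339.7 284.1] [ 0.3831 -0.0169]
top black_specimen 0.44 [
[... 568 characters left out ...]
77 [181.1 219.4] [0.4552 0.2645]
scene block_a 0.74 [265.6 320.8] [ 0.3714 -0.0204]
scene block_a 0.63 [229.  163.5] [0.6427 0.2853]
scene block_b 0.87 [255.2 251.2] [0.4834 0.0883]
scene block_b 0.77 [181.1 219.4] [0.4552 0.2645]
scene block_b 0.74 [265.6 320.8] [ 0.3714 -0.0204]
scene block_b 0.63 [229.  163.5] [0.6427 0.2853]
scene block_c 0.87 [255.2 251.2] [0.4834 0.0883]
scene block_c 0.77 [181.1 219.4] [0.4552 0.2645]
scene block_c 0.74 [265.6 320.8] [ 0.3714 -0.0204]
scene block_c 0.63 [229.  163.5] [0.6427 0.2853]
scene black_specimen 0.75 [194.2 290.3] [0.3443 0.1312]
scene green_specimen 0.5 [369.7 214.5] [ 0.7085 -0.0519]
[0.2008 0.512  0.2313] [-179.9958   -0.0004  158.5838] 1.2
```

```bash
python3 - <<'E'
import cv2
a=cv2.imread("pics/top0.png")[120:320,190:430]; cv2.imwrite("pics/t1.png",cv2.resize(a,None,fx=3.3,fy=3,interpolation=cv2.INTER_CUBIC)[:600,:800])
a=cv2.imread("pics/scene0.png")[140:350,160:420]; cv2.imwrite("pics/s1.png",cv2.resize(a,None,fx=2.8,fy=2.8,interpolation=cv2.INTER_CUBIC))
E
```

```text
(no output)
```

View pics/t1.png

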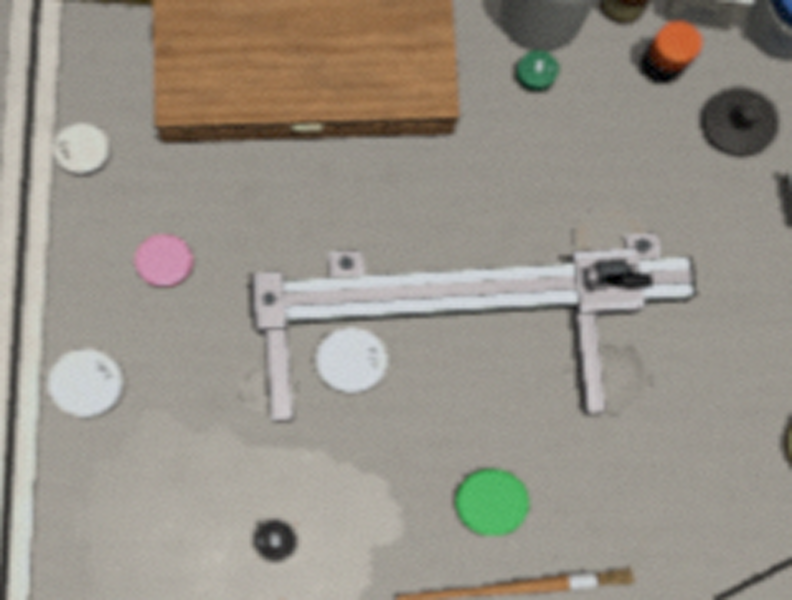

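View pics/s1.png

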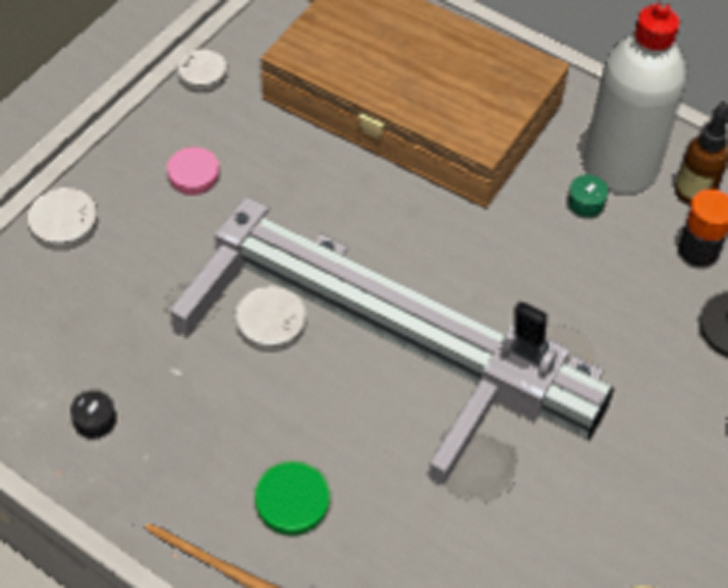

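The top view shows the fence with the white block at crop (350,360), near the end plate. The stop arm is at (590,360), and the lever stands upright on the saddle at (615,275). The pink and green discs are look-alikes. Next I'll fit the fence pose, stop travel and lever angle, and check them with an overlay.

```bash
cat > fit.py <<'E'
from h import *
from scipy.optimize import least_squares
def F(p,X):
    c,s=np.cos(p[2]),np.sin(p[2]);X=np.atleast_2d(X)
    return np.c_[p[0]+c*X[:,0]-s*X[:,1],p[1]+s*X[:,0]+c*X[:,1],X[:,2]]
def pts(p):
    s,a=p[3],p[4]
    return dict(fence=[0,0,0],end_face=[-.045,.13,.014],stop_face=[-.045,s,.014],stop_back=[-.07,s-.012,.014],
      lever_pivot=[0,s-.022,.0455],lever_grip=[.052*np.sin(a),s-.022,.0455+.052*np.cos(a)])
def fit(cams,p0):
    obs=[]
    for n,c in cams.items():
        for k,X in pts(p0).items():
            e=proj(c,F(p0,X))[0]
            g=[r["pixel"] for r in bot.landmark_of(n,k) if np.hypot(*(np.array(r["pixel"])-e))<22]
            if g: obs.append((c,k,g[0],n))
    f=lambda p:np.concatenate([proj(c,F(p,pts(p)[k]))[0]-g for c,k,g,n in obs])
    r=least_squares(f,p0,loss="soft_l1")
    return r.x,[(n,k,(proj(c,F(r.x,pts(r.x)[k]))[0]-g).round(1)) for c,k,g,n in obs]
def draw(c,p,fn,box,s):
    im=cv2.resize(c["color"][:,:,::-1],None,fx=s,fy=s,interpolation=cv2.INTER_CUBIC)
    st=p[3]
    L=[[(-.015,-.15,.03),(-.015,.15,.03)],[(.015,-.15,.03),(.015,.15,.03)],[(-.015,-.15,.03),(.015,-.15,.03)],
      [(-.089,.13,.029),(-.015,.13,.029)],[(-.098,st,.025),(-.018,st,.025)],[(-.098,st-.012,.025),(-.018,st-.012,.025)],[(-.098,st-.012,.025),(-.098,st,.025)],
      [pts(p)["lever_pivot"],pts(p)["lever_grip"]]]
    for a,b in L:
        q=(proj(c,F(p,[a,b]))*s+s/2-.5).round().astype(int); cv2.line(im,tuple(map(int,q[0])),tuple(map(int,q[1])),(0,0,255),1)
    l,t,r,b=[int(v*s) for v in box]; cv2.imwrite(fn,im[t:b,l:r])
E
python3 - <<'E'
from fit import *
cams={n:bot.camera(n) for n in("top","scene")}
p,res=fit(cams,np.array([.527,0,-.03,-.07,0.]))
print(p.round(4)); [print(*r) for r in res]
np.save("p.npy",p)
draw(cams["top"],p,"pics/t2.png",(255,185,415,275),4.5)
draw(cams["scene"],p,"pics/s2.png",(210,200,390,320),4)
for n,c in cams.items():
  for r in bot.trace(n,"block_a"):
    m=r["region"].astype(np.uint8); k=max(cv2.findContours(m,0,1)[0],key=cv2.contourArea)[:,0]
    w=np.array([atz(c,q,.012)[:2] for q in k]); (cx,cy),rad=cv2.minEnclosingCircle(w.astype(np.float32))
    A=abs(cv2.contourArea((w*1e4).astype(np.float32)))/1e8
    print(n,round(r["p"],2),(round(cx,4),round(cy,4)),"minencl d",round(2*rad,4),"area d",round(2*(A/np.pi)**.5,4))
E
```

```text
[ 0.533   0.0022  0.0727 -0.0718 -0.1384]
top fence [-2.6  2. ]
top end_face [0.2 0.9]
top stop_face [-1.2 -0.1]
top stop_back [-0.7 -0.6]
top lever_pivot [2. 4.]
top lever_grip [-1.   1.4]
scene fence [ 1.7 -2.5]
scene end_face [ 0.5 -0.1]
scene stop_face [ 2.  -0.1]
scene stop_back [ 0.7 -0.8]
scene lever_pivot [-2.8  2.3]
scene lever_grip [ 1.1 -0.5]
top 0.91 (0.4607, 0.2647) minencl d 0.0515 area d 0.0484
top 0.7 (0.5558, 0.2153) minencl d 0.0417 area d 0.038
top 0.68 (0.4809, 0.0834) minencl d 0.0517 area d 0.0491
top 0.61 (0.3758, -0.0134) minencl d 0.0518 area d 0.0492
top 0.59 (0.6437, 0.2755) minencl d 0.0413 area d 0.0378
scene 0.96 (0.3732, -0.016) minencl d 0.0537 area d 0.0506
scene 0.86 (0.4561, 0.263) minencl d 0.06 area d 0.054
scene 0.81 (0.5513, 0.2109) minencl d 0.0477 area d 0.0415
scene 0.65 (0.6408, 0.2725) minencl d 0.0485 area d 0.0424
scene 0.57 (0.4786, 0.0794) minencl d 0.0559 area d 0.0505
```

View pics/t2.png

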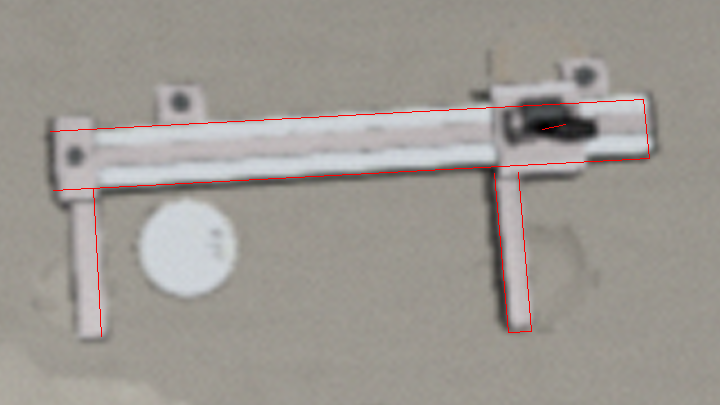

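View pics/s2.png

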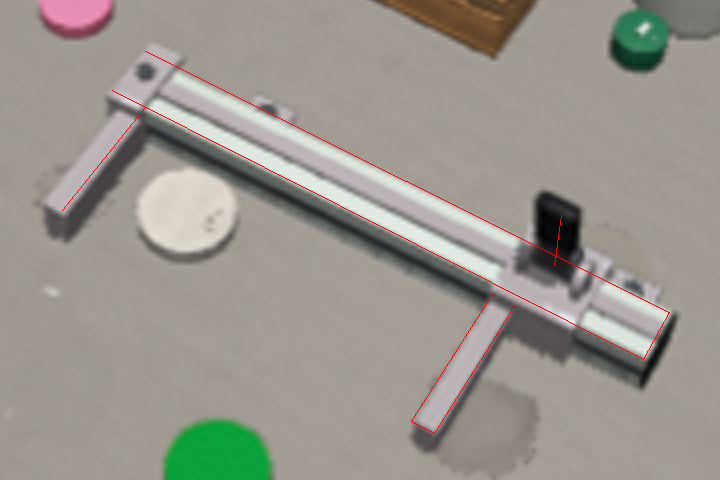

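Request:
{"fn": "send_rows", "kwargs": {
  "moves": [0.4, -1, 0, 0, 0, 0, 1, 0.4, -1, 0, 0, 0, 0, 1, 0.4, -1, 0, 0, 0, 0, 1, 0.4, -1, 0, 0, 0, 0, 1, 0.4, -1, 0, 0, 0, 0, 1, 0.4, -1, 0, 0, 0, 0, 1, 0.4, -1, 0, 0, 0, 0, 1, 0.4, -1, 0, 0, 0, 0, 1],
  "squeeze": 20
}}

```text
time: 3.0
ee_pos: [0.2811, 0.3112, 0.2314]
tcp_rot: [180.0, 0.0, 158.6]
wrist_force: [0.5, -0.1, -1.1]
opening: -0.0005
grasp_force: 0.0
```

```bash
python3 -c "
from h import *
o=bot.get_obs();print(o)"
```

```text
{'time': 3.0, 'q': array([ 4.79136106e+01, -1.27699913e+01, -6.67322567e+00,  9.60751226e+01,
       -2.61601314e-03,  6.93239905e+01]), 'qd': array([-2.57101837e+01, -1.33672108e+01, -1.10816986e+01,  2.23126685e+00,
       -1.53704406e-02, -2.55529811e+01]), 'joint_efforts': array([ 4.02203411e+00, -3.06925464e+01,  4.71603763e+01,  8.01107904e-03,
        3.90297594e-02,  7.61478860e-01]), 'ee_pos': array([0.28106958, 0.31119504, 0.23140546]), 'tcp_rot': array([1.79980675e+02, 1.00892925e-02, 1.58589618e+02]), 'wrist_force': array([ 0.51743775, -0.06159059, -1.05457103]), 'torque': array([0.02821667, 0.02225922, 0.03194324]), 'grasp_force': 0.0, 'opening': -0.0004896093338344379}
```

Request:
{"fn": "send_rows", "kwargs": {
  "moves": [0.43, -1, 0, 0, 0, 1, 1, 0.43, -1, 0, 0, 0, 1, 1, 0.43, -1, 0, 0, 0, 0.98, 1, 0.43, -1, 0, 0, 0, 0, 1, 0.43, -1, 0, 0, 0, 0, 1, 0.43, -1, 0, 0, 0, 0, 1, 0.43, -1, 0, 0, 0, 0, 1, 0.43, -1, 0, 0, 0, 0, 1]
}}

```text
time: 4.0
ee_pos: [0.3671, 0.1112, 0.2314]
tcp_rot: [180.0, 0.0, -175.8]
wrist_force: [-0.1, 0.6, -0.0]
opening: 0.0006
grasp_force: 0.0
```

Request:
{"fn": "send_rows", "kwargs": {
  "moves": [0.43, -1, 0, 0, 0, 0, 1, 0.43, -1, 0, 0, 0, 0, 1, 0.43, -1, 0, 0, 0, 0, 1, 0.43, -1, 0, 0, 0, 0, 1, 0.43, -1, 0, 0, 0, 0, 1, 0.43, -1, 0, 0, 0, 0, 1, 0.43, -1, 0, 0, 0, 0, 1, 0.43, -1, 0, 0, 0, 0, 1]
}}

```text
time: 5.0
ee_pos: [0.4531, -0.0889, 0.2314]
tcp_rot: [-180.0, 0.0, -175.8]
wrist_force: [0.8, 0.9, 0.2]
opening: -0.0005
grasp_force: 0.0
```

Request:
{"fn": "send_rows", "kwargs": {
  "moves": [0.5, -1, -0.5, 0, 0, 0, 1, 0, -0.2, -1, 0, 0, 0, 1, 0, 0, -1, 0, 0, 0, 1, 0, 0, -1, 0, 0, 0, 1, 0, 0, -1, 0, 0, 0, 1, 0, 0, 0, 0, 0, 0, 1]
}}

```text
time: 5.75
ee_pos: [0.4643, -0.1177, 0.1173]
tcp_rot: [179.9, -0.2, -175.8]
wrist_force: [0.2, -0.7, 0.3]
opening: 0.0
grasp_force: 0.0
```

Request:
{"fn": "send_rows", "kwargs": {
  "moves": [0, 0, -1, 0, 0, 0, 1, 0, 0, -1, 0, 0, 0, 1, 0, 0, -1, 0, 0, 0, 1, 0, 0, -0.7, 0, 0, 0, 1, 0, 0, -0.5, 0, 0, 0, 1, 0, 0, 0, 0, 0, 0, 1]
}}

```text
time: 6.5
ee_pos: [0.4651, -0.1179, 0.0135]
tcp_rot: [180.0, -0.0, -175.8]
wrist_force: [-0.2, -0.5, 0.1]
opening: -0.0001
grasp_force: 0.0
```

```bash
python3 - <<'E'
from fit import *
o=bot.get_obs();print(o["ee_pos"],o["wrist_force"])
c=bot.camera("scene");p=np.load("p.npy")
draw(c,p,"pics/s3.png",(210,180,410,330),4)
E
```

```text
[ 0.46514055 -0.11791412  0.01350887] [-0.22477331 -0.54605123  0.09728937]
```

View pics/s3.png

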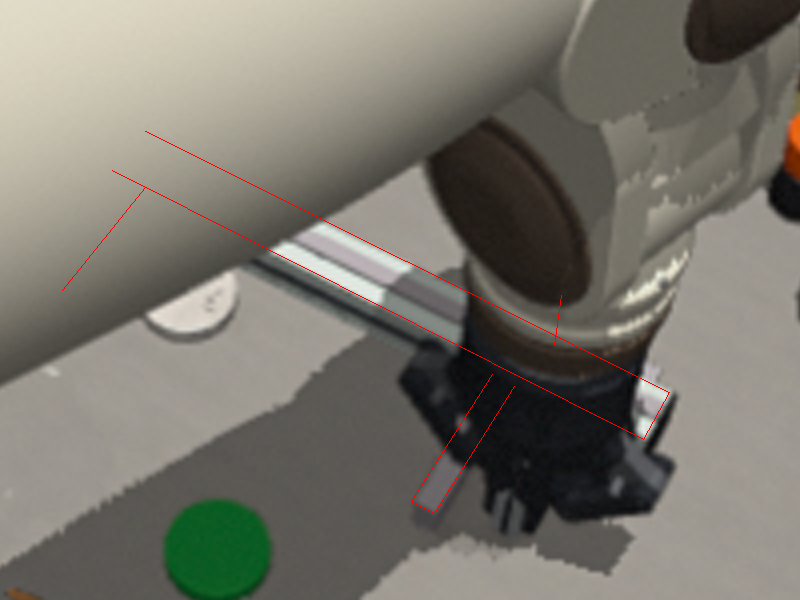

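Request:
{"fn": "send_rows", "kwargs": {
  "moves": [-0.01, 0.2, 0, 0, 0, 0, 1, -0.01, 0.2, 0, 0, 0, 0, 1, -0.01, 0.2, 0, 0, 0, 0, 1, -0.02, 0.2, 0, 0, 0, 0, 1, -0.01, 0.2, 0, 0, 0, 0, 1, -0.02, 0.2, 0, 0, 0, 0, 1, -0.01, 0.2, 0, 0, 0, 0, 1, -0.02, 0.2, 0, 0, 0, 0, 1]
}}

```text
time: 7.55
ee_pos: [0.4626, -0.0777, 0.0139]
tcp_rot: [-180.0, 0.0, -175.8]
wrist_force: [-0.3, -2.8, 1.2]
opening: 0.0002
grasp_force: 1.6
```

Request:
{"fn": "send_rows", "kwargs": {
  "moves": [-0.02, 0.3, 0, 0, 0, 0, 1, -0.03, 0.4, 0, 0, 0, 0, 1, -0.03, 0.4, 0, 0, 0, 0, 1, -0.03, 0.4, 0, 0, 0, 0, 1, -0.03, 0.4, 0, 0, 0, 0, 1, -0.02, 0.3, 0, 0, 0, 0, 1, -0.02, 0.2, 0, 0, 0, 0, 1, 0, 0, 0, 0, 0, 0, 1]
}}

```text
time: 8.55
ee_pos: [0.4581, -0.0174, 0.0136]
tcp_rot: [180.0, 0.0, -175.8]
wrist_force: [-0.8, -1.1, -0.5]
opening: 0.0001
grasp_force: 0.0
```

Request:
{"fn": "send_rows", "kwargs": {
  "moves": [-0.02, 0.2, 0, 0, 0, 0, 1, -0.02, 0.25, 0, 0, 0, 0, 1, -0.02, 0.25, 0, 0, 0, 0, 1, -0.02, 0.2, 0, 0, 0, 0, 1, -0.01, 0.2, 0, 0, 0, 0, 1, -0.01, 0.15, 0, 0, 0, 0, 1, -0.01, 0.15, 0, 0, 0, 0, 1, -0.01, 0.15, 0, 0, 0, 0, 1]
}}

```text
time: 9.55
ee_pos: [0.4549, 0.021, 0.0137]
tcp_rot: [-180.0, -0.0, -175.8]
wrist_force: [-1.2, -2.7, -0.1]
opening: 0.0
grasp_force: 1.3
```

```bash
python3 - <<'E'
from fit import *
p=np.load("p.npy");o=bot.get_obs();print(o["ee_pos"],o["wrist_force"])
for n in("top","scene"):
    c=bot.camera(n)
    for k in("stop_face","block_a","end_face"):
        for r in bot.landmark_of(n,k)[:4]:
            w=atz(c,r["pixel"],.006 if k=="block_a" else .014)[:2]-p[:2];a=p[2]
            print(n,k,round(r["p"],2),np.round([np.cos(a)*w[0]+np.sin(a)*w[1],-np.sin(a)*w[0]+np.cos(a)*w[1]],4))
    p[3]=.06;draw(c,p,f"pics/{n}4.png",(230,160,390,280),5)
E
```

```text
[0.45489453 0.02096343 0.01372057] [-1.19346677 -2.69168496 -0.07741609]
top block_a 0.74 [0.1343 0.2615]
top block_a 0.61 [-0.0554  0.2656]
top block_a 0.54 [-0.0437  0.0814]
top block_a 0.53 [0.0414 0.2092]
top end_face 0.59 [-0.0465  0.1299]
top end_face 0.42 [ 0.1776 -0.0625]
scene stop_face 0.69 [-0.0423  0.0534]
scene block_a 0.97 [-0.1611 -0.0094]
scene block_a 0.59 [0.04   0.2073]
scene block_a 0.47 [-0.0517  0.2624]
scene block_a 0.45 [-0.0449  0.0904]
scene end_face 0.91 [-0.049   0.1335]
```

View pics/scene4.png

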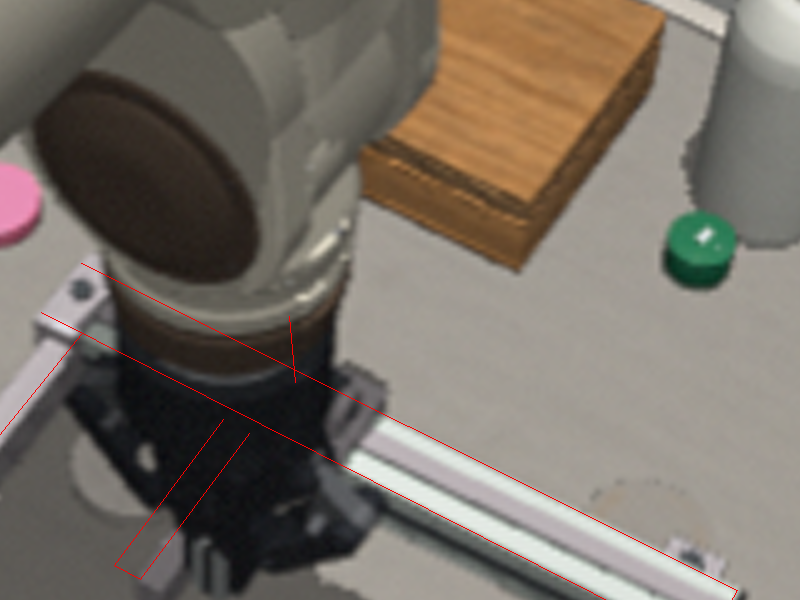

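Request:
{"fn": "send_rows", "kwargs": {
  "moves": [-0.01, 0.1, 0, 0, 0, 0, 1, -0.01, 0.1, 0, 0, 0, 0, 1, -0.01, 0.1, 0, 0, 0, 0, 1, -0.01, 0.1, 0, 0, 0, 0, 1, -0.01, 0.1, 0, 0, 0, 0, 1, -0.01, 0.1, 0, 0, 0, 0, 1, -0.01, 0.1, 0, 0, 0, 0, 1, -0.01, 0.1, 0, 0, 0, 0, 1]
}}

```text
time: 10.95
ee_pos: [0.4532, 0.0409, 0.0139]
tcp_rot: [-180.0, 0.0, -175.8]
wrist_force: [1.3, -3.0, 0.9]
opening: -0.0004
grasp_force: 1.6
```

Request:
{"fn": "send_rows", "kwargs": {
  "moves": [0, 0.04, 0, 0, 0, 0, 1, 0, 0.04, 0, 0, 0, 0, 1, 0, 0.04, 0, 0, 0, 0, 1, 0, 0.04, 0, 0, 0, 0, 1]
}}

```text
time: 11.45
ee_pos: [0.4529, 0.0448, 0.0138]
tcp_rot: [180.0, -0.0, -175.8]
wrist_force: [0.3, -3.2, 0.9]
opening: -0.0001
grasp_force: 1.8
```

Request:
{"fn": "send_rows", "kwargs": {
  "moves": [0, 0.04, 0, 0, 0, 0, 1, 0, 0.04, 0, 0, 0, 0, 1]
}}

```text
time: 11.7
ee_pos: [0.4529, 0.0468, 0.0137]
tcp_rot: [180.0, -0.0, -175.8]
wrist_force: [-0.7, -3.2, 1.9]
opening: -0.0
grasp_force: 2.0
```

Request:
{"fn": "send_rows", "kwargs": {
  "moves": [0, 0.03, 0, 0, 0, 0, 1]
}}

```text
time: 11.82
ee_pos: [0.4529, 0.0476, 0.0137]
tcp_rot: [180.0, -0.0, -175.8]
wrist_force: [-0.8, -3.6, 1.7]
opening: -0.0002
grasp_force: 2.0
```

Request:
{"fn": "send_rows", "kwargs": {
  "moves": [0, 0.03, 0, 0, 0, 0, 1]
}}

```text
time: 11.95
ee_pos: [0.4528, 0.0483, 0.0137]
tcp_rot: [-180.0, -0.0, -175.8]
wrist_force: [-3.1, -2.9, 3.5]
opening: -0.0003
grasp_force: 2.1
```

Request:
{"fn": "send_rows", "kwargs": {
  "moves": [0, 0.03, 0, 0, 0, 0, 1]
}}

```text
time: 12.08
ee_pos: [0.4528, 0.0489, 0.0137]
tcp_rot: [-180.0, -0.0, -175.8]
wrist_force: [-2.3, -6.4, 3.2]
opening: 0.0
grasp_force: 3.5
```

```bash
python3 - <<'E'
from fit import *
p=np.load("p.npy");o=bot.get_obs();print(o["ee_pos"],o["wrist_force"],o["grasp_force"])
for n in("top","scene"):
    c=bot.camera(n)
    for k in("stop_face","block_a","end_face"):
        for r in bot.landmark_of(n,k)[:4]:
            w=atz(c,r["pixel"],.006 if k=="block_a" else .014)[:2]-p[:2];a=p[2]
            f=[np.cos(a)*w[0]+np.sin(a)*w[1],-np.sin(a)*w[0]+np.cos(a)*w[1]]
            if 0<f[1]<.15 and abs(f[0]+.05)<.03: print(n,k,round(r["p"],2),np.round(f,4))
E
```

```text
[0.45277262 0.04888348 0.0136898 ] [-2.27885634 -6.36477894  3.15541321] 3.4860632568597794
top block_a 0.59 [-0.0438  0.1008]
top end_face 0.69 [-0.0423  0.1272]
scene stop_face 0.5 [-0.0445  0.0782]
scene block_a 0.69 [-0.0417  0.1089]
scene end_face 0.9 [-0.0425  0.1353]
```

Force is rising; two more small nudges to confirm contact.

Request:
{"fn": "send_rows", "kwargs": {
  "moves": [0, 0.015, 0, 0, 0, 0, 1]
}}

```text
time: 12.6
ee_pos: [0.4528, 0.049, 0.0137]
tcp_rot: [-179.9, -0.0, -175.8]
wrist_force: [-2.7, -8.0, 3.0]
opening: 0.0001
grasp_force: 3.9
```

Request:
{"fn": "send_rows", "kwargs": {
  "moves": [0, 0.015, 0, 0, 0, 0, 1]
}}

```text
time: 12.72
ee_pos: [0.4528, 0.0491, 0.0137]
tcp_rot: [-179.9, -0.0, -175.8]
wrist_force: [-2.9, -9.0, 3.2]
opening: 0.0003
grasp_force: 4.8
```

Request:
{"fn": "send_rows", "kwargs": {
  "moves": [0, 0, 0, 0, 0, 0, 1, 0.01, -0.2, 0, 0, 0, 0, 1, 0.05, -0.6, 0, 0, 0, 0, 1, 0.04, -0.5, 0, 0, 0, 0, 1, 0, 0, 0.5, 0, 0, 0, 1, 0, 0, 1, 0, 0, 0, 1, 0, 0, 1, 0, 0, 0, 1, 0, 0, 0.5, 0, 0, 0, 1]
}}

```text
time: 13.72
ee_pos: [0.4563, 0.0174, 0.0908]
tcp_rot: [180.0, 0.1, -175.8]
wrist_force: [-0.1, 0.3, -1.2]
opening: -0.0
grasp_force: 0.0
```

```bash
python3 - <<'E'
from fit import *
p=np.load("p.npy");o=bot.get_obs();print(o["ee_pos"],o["wrist_force"],o["grasp_force"])
p[3]=.078
for n in("top","scene"):
    c=bot.camera(n)
    for k in("stop_face","stop_back","block_a","end_face","lever_grip","lever_pivot"):
        for r in bot.landmark_of(n,k)[:4]:
            w=atz(c,r["pixel"],.006 if k=="block_a" else pts(p)[k][2])[:2]-p[:2];a=p[2]
            f=[np.cos(a)*w[0]+np.sin(a)*w[1],-np.sin(a)*w[0]+np.cos(a)*w[1]]
            if 0<f[1]<.15 and abs(f[0]+.04)<.06: print(n,k,round(r["p"],2),np.round(f,4))
    draw(c,p,f"pics/{n}5.png",(225,165,385,285),5)
E
```

```text
[0.4562627  0.01735571 0.09080184] [-0.08070041  0.31511244 -1.15823143] 0.0
top stop_face 0.91 [-0.0432  0.077 ]
top stop_back 0.84 [-0.0683  0.072 ]
top block_a 0.58 [-0.0465  0.1028]
top lever_grip 0.61 [-0.0105  0.0535]
top lever_pivot 0.76 [-0.0032  0.0602]
scene stop_face 0.57 [-0.0392  0.0866]
scene stop_back 0.77 [-0.074   0.0687]
scene block_a 0.73 [-0.0427  0.1073]
scene end_face 0.62 [-0.0467  0.1317]
```

View pics/scene5.png

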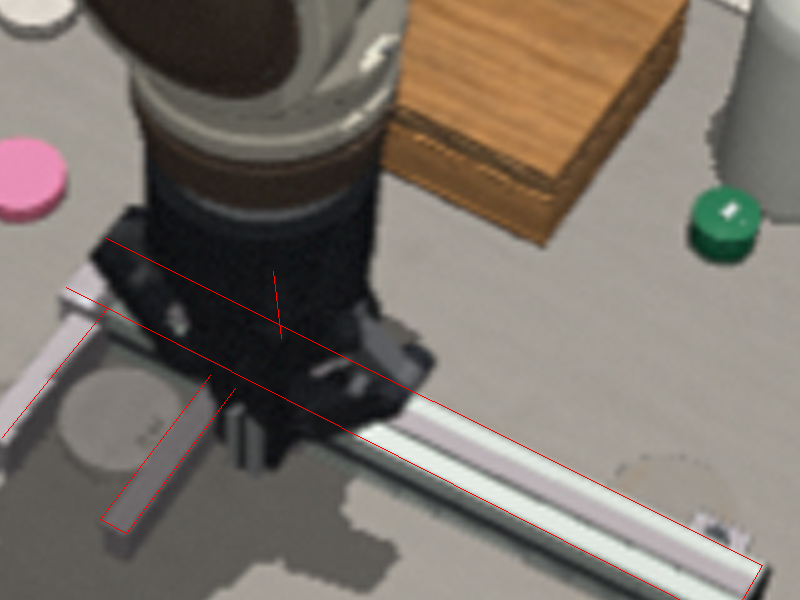

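Request:
{"fn": "send_rows", "kwargs": {
  "moves": [0, 0.5, 0.2, 0, 0, 0, 1, 0.2, 0.6, 0, 0, 0, 0, 1, 0.3, 0.35, 0, 0, 0, 0, 1, 0.5, 0.04, 0, 0, 0, 0, 1, 0.4, 0.03, 0, 0, 0, 0, 1, 0.4, 0.03, 0, 0, 0, 0, 1, 0, 0, 0, 0, 0, 0, 1]
}}

```text
time: 15.3
ee_pos: [0.5011, 0.0558, 0.0935]
tcp_rot: [-180.0, -0.0, -175.8]
wrist_force: [0.0, -1.0, -0.9]
opening: 0.0005
grasp_force: 0.0
```

Request:
{"fn": "send_rows", "kwargs": {
  "moves": [0.4, 0.03, 0, 0, 0, 0, 1, 0.4, 0.03, 0, 0, 0, 0, 1, 0.4, 0.03, -0.1, 0, 0, 0, 1]
}}

```text
time: 15.68
ee_pos: [0.5314, 0.0583, 0.0914]
tcp_rot: [180.0, 0.0, -175.8]
wrist_force: [-0.3, 0.6, 1.2]
opening: -0.0003
grasp_force: 0.5
```

Request:
{"fn": "send_rows", "kwargs": {
  "moves": [0.4, 0.03, -0.1, 0, 0, 0, 1, 0.35, 0.03, -0.2, 0, 0, 0, 1, 0.25, 0.02, -0.2, 0, 0, 0, 1, 0.2, 0.01, -0.24, 0, 0, 0, 1]
}}

```text
time: 16.18
ee_pos: [0.5607, 0.0606, 0.0723]
tcp_rot: [180.0, -0.0, -175.8]
wrist_force: [-4.1, 0.4, 2.5]
opening: -0.0002
grasp_force: 1.6
```

Request:
{"fn": "send_rows", "kwargs": {
  "moves": [0.16, 0.01, -0.24, 0, 0, 0, 1, 0.16, 0.01, -0.24, 0, 0, 0, 1]
}}

```text
time: 16.42
ee_pos: [0.5687, 0.061, 0.0605]
tcp_rot: [-180.0, -0.0, -175.8]
wrist_force: [-3.6, -0.3, 2.8]
opening: -0.0
grasp_force: 1.5
```

Request:
{"fn": "send_rows", "kwargs": {
  "moves": [0.14, 0.01, -0.2, 0, 0, 0, 1, 0.12, 0.01, -0.16, 0, 0, 0, 1, 0.06, 0, -0.12, 0, 0, 0, 1]
}}

```text
time: 16.8
ee_pos: [0.5769, 0.0615, 0.0487]
tcp_rot: [-180.0, 0.0, -175.8]
wrist_force: [-2.2, -0.4, 3.5]
opening: -0.0002
grasp_force: 1.7
```

Request:
{"fn": "send_rows", "kwargs": {
  "moves": [0, 0, -0.06, 0, 0, 0, 1, 0, 0, -0.04, 0, 0, 0, 1]
}}

```text
time: 17.05
ee_pos: [0.577, 0.0618, 0.0478]
tcp_rot: [180.0, 0.1, -175.8]
wrist_force: [-6.5, 1.1, 17.3]
opening: 0.0001
grasp_force: 8.2
```

Firm against the end stop at z≈0.048, as expected for a flat lever. I'll hold briefly, back off upwards and look.

Request:
{"fn": "send_rows", "kwargs": {
  "moves": [0, 0, 0, 0, 0, 0, 1, 0, 0, 0.3, 0, 0, 0, 1, 0, 0, 1, 0, 0, 0, 1, 0, 0, 1, 0, 0, 0, 1, 0, 0, 1, 0, 0, 0, 1, -1, 0, 1, 0, 0, 0, 1, -1, 0, 1, 0, 0, 0, 1, -1, 0, 0, 0, 0, 0, 1]
}}

```text
time: 18.05
ee_pos: [0.502, 0.0616, 0.1809]
tcp_rot: [180.0, 0.2, -175.8]
wrist_force: [0.6, 0.4, 0.1]
opening: 0.0
grasp_force: 0.0
```

Request:
{"fn": "send_rows", "kwargs": {
  "moves": [-1, -1, 0, 0, 0, 0, 1, -1, -1, 0, 0, 0, 0, 1, -1, -1, 0, 0, 0, 0, 1, -1, -1, 0, 0, 0, 0, 1, 0, -1, 0, 0, 0, 0, 1, 0, -1, 0, 0, 0, 0, 1, 0, -1, 0, 0, 0, 0, 1, 0, 0, 0, 0, 0, 0, 1]
}}

```text
time: 19.05
ee_pos: [0.4016, -0.1146, 0.1788]
tcp_rot: [-180.0, 0.0, -175.9]
wrist_force: [-0.2, 0.2, -1.0]
opening: 0.0002
grasp_force: 0.0
```

```bash
python3 - <<'E'
from fit import *
p=np.load("p.npy");o=bot.get_obs();print(o["ee_pos"],o["wrist_force"],o["time"])
cams={n:bot.camera(n) for n in("top","scene")}
p[3:]=.078,1.6
q,res=fit(cams,p);print(q.round(4)); [print(*r) for r in res]
for n,c in cams.items(): draw(c,p,f"pics/{n}6.png",(225,165,385,285),5)
E
```

```text
[ 0.40164707 -0.11458409  0.17879399] [-0.19361893  0.20480584 -1.00842424] 19.05
[5.3000e-01 8.0000e-04 5.2400e-02 7.7200e-02 1.3579e+00]
top fence [-0.3  3. ]
top end_face [ 0.1 -0.3]
top stop_face [ 0.6 -0.4]
top stop_back [ 0.  -3.9]
top lever_pivot [0.  1.6]
top lever_grip [-1.2  0.1]
scene fence [-0.2 -0.8]
scene end_face [1.  0.2]
scene stop_face [1.4 2.5]
scene stop_back [-2.1 -2.2]
scene lever_pivot [0.5 0.8]
scene lever_grip [-0.5 -0. ]
```

View pics/top6.png

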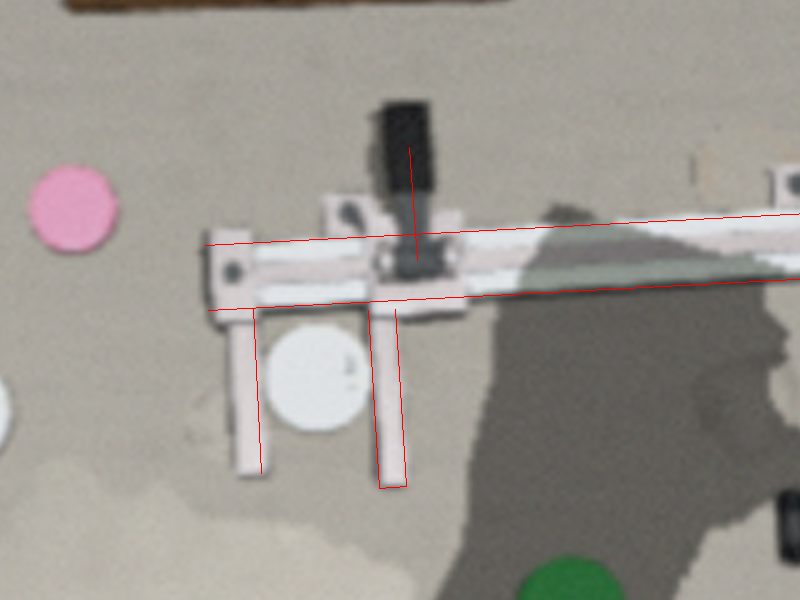

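View pics/scene6.png

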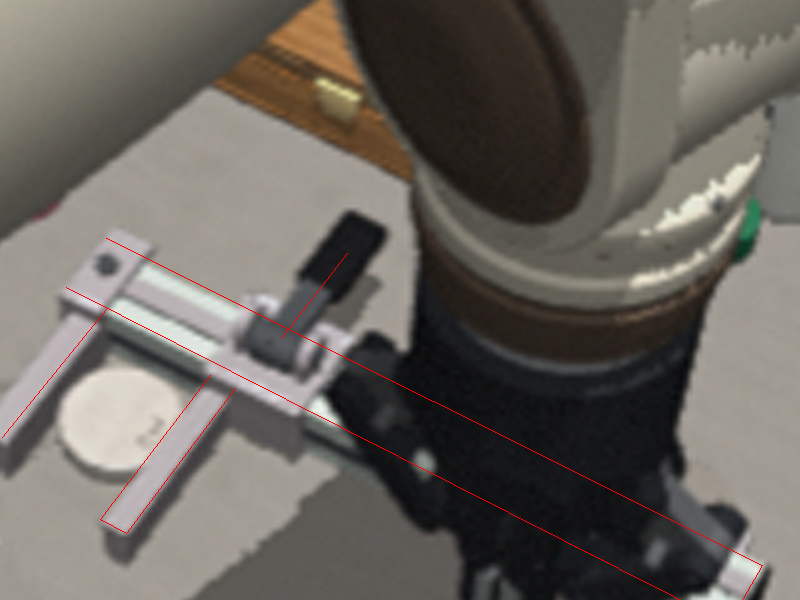

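```bash
python3 - <<'E'
from fit import *
p=np.load("p.npy")
c=bot.camera("top");s=8
# refit x,y,yaw,stop with both cams excluded: compare block edge columns with plate/stop edges at block height
im=cv2.resize(c["color"][:,:,::-1],None,fx=s,fy=s,interpolation=cv2.INTER_CUBIC)
def pl(X,col):
    q=(proj(c,F(p,X))*s+s/2-.5).round().astype(np.int32); cv2.polylines(im,[q.reshape(-1,1,2)],False,col,1)
a=np.linspace(0,2*np.pi,60)
pl(np.c_[-.045+.026*np.cos(a),.104+.026*np.sin(a),0*a+.012],(0,0,255))
for z,col in((.029,(0,200,0)),(.012,(255,0,0))):
    pl([(-.089,.13,z),(-.018,.13,z)],col); pl([(-.098,.078,min(z,.025)),(-.018,.078,min(z,.025))],col)
cv2.imwrite("pics/z.png",im[210*s:268*s,260*s:325*s])
print("camera centre",(-np.array(c["R"]).T@np.array(c["t"])).round(3))
E
```

```text
camera centre [0.35  0.111 1.045]
```

View pics/z.png

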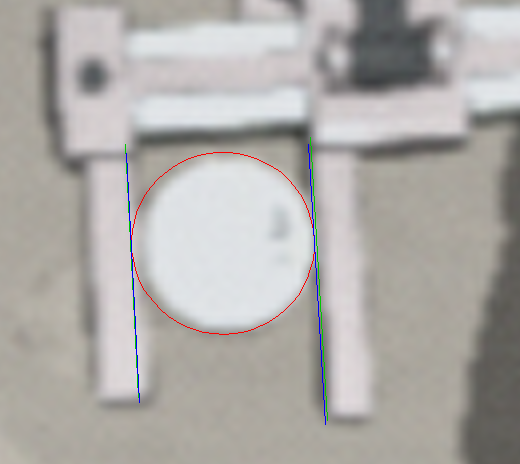

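```bash
python3 - <<'E'
from fit import *
c=bot.camera("top")
im=cv2.imread("pics/top0.png").astype(float).mean(2)
def edge_d(px,hint):
    # radial half-level edges about the centre, mapped to the plane z=12 mm, circle fit
    bgv=[];P=[]
    for it in range(3):
        P=[];
        for t in np.linspace(0,2*np.pi,90,endpoint=False):
            r=np.arange(0,hint*1.7,.1)
            v=cv2.remap(im.astype(np.float32),(px[0]+r*np.cos(t)).astype(np.float32)[None],(px[1]+r*np.sin(t)).astype(np.float32)[None],1)[0]
            fg=np.median(v[(r<hint*.8)&(r>hint*.5)]);bg=np.median(v[r>hint*1.35])
            i=np.argmax((v<(fg+bg)/2)&(r>hint*.8));P.append((px[0]+r[i]*np.cos(t),px[1]+r[i]*np.sin(t)))
        px=np.mean(P,0)
    w=np.array([atz(c,q,.012)[:2] for q in P])
    f=least_squares(lambda s:np.hypot(w[:,0]-s[0],w[:,1]-s[1])-s[2],[*w.mean(0),.025],loss="soft_l1",f_scale=.0005)
    return f.x.round(4),"D",round(2*f.x[2]*1e3,2)
for n,px,h in(("fence",(296,240),11),("left",(216,247.5),11),("small",(214.8,169.5),8.5)): print(n,*edge_d(px,h))
# gap now
cur=c["color"].astype(float).mean(2).astype(np.float32);p=np.load("p.npy")
for fx in(-.08,-.076,-.072,-.046,-.044,-.042,-.024,-.022,-.02):
    y=np.linspace(.115,.145,300) ;y2=np.linspace(.06,.09,300)
    out=[]
    for yy in(np.linspace(.06,.145,850),):
        q=proj(c,F(p,np.c_[0*yy+fx,yy,0*yy+.0255])).astype(np.float32)
        v=cv2.remap(cur,q[:,0][None].copy(),q[:,1][None].copy(),1)[0]
    print(fx,v[::25].round(0).astype(int))
E
```

```text
fence [0.482  0.0824 0.0241] D 48.18
left [0.4616 0.2653 0.0248] D 49.65
small [0.6452 0.2766 0.0188] D 37.67
-0.08 [164 166 184 204 214 213 190 124 125 159 163 163 163 163 164 163 162 163
 163 164 164 164 164 164 165 160 163 188 213 216 217 210 180 144]
-0.076 [167 167 178 199 212 212 186 124 130 160 166 166 166 165 165 163 164 164
 163 166 166 166 166 164 164 167 172 194 212 215 216 212 180 148]
-0.072 [164 164 173 198 213 211 186 132 135 164 167 166 164 160 159 153 153 156
 155 156 155 158 159 164 167 167 176 196 210 214 216 212 176 150]
-0.046 [164 161 174 194 205 207 191 178 211 225 215 199 205 219 224 225 225 225
 226 225 226 225 225 225 225 225 207 194 205 209 209 204 180 148]
-0.044 [164 160 171 190 204 204 186 177 211 223 211 195 205 220 224 225 225 225
 226 225 225 225 225 226 225 224 207 193 205 207 209 205 181 147]
-0.042 [162 161 168 188 203 205 187 167 200 222 211 198 210 223 224 224 224 225
 225 225 225 225 225 225 226 222 201 190 204 207 208 205 181 146]
-0.024 [104 110 138 176 187 189 179 140 115 145 164 165 168 185 198 204 205 207
 210 205 191 175 166 162 164 165 157 156 180 198 202 198 167 121]
-0.022 [119 122 135 150 157 155 148 119 110 145 162 161 161 167 174 175 173 172
 176 177 172 164 162 162 161 161 150 142 163 179 183 180 154 113]
-0.02 [187 193 197 192 190 184 167 123 101 128 148 148 150 151 156 155 154 152
 157 158 155 149 146 146 143 142 135 133 155 166 163 159 149 138]
```

The edge profile puts the gap at about 50 mm. That matches block C, which is the one at the fence since the 52 mm and 40 mm blocks lie elsewhere. The lever lies flat and nothing else has moved, so I'm handing it in.

```bash
python3 -c "
from h import *
print(bot.job_done())"
```

```text
the job is handed in; nothing more can be done
None
```

I pushed block C (50 mm) up against the end plate with the stop, flipped the cam lever flat to clamp it, and handed the job in; no verdict came back, but the final pictures show about a 50 mm gap and the lever flat.

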